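# Return a used battery through the lever-lidded box

### The job

Press the yellow paddle of the battery return box all the way down with a fingertip so that its lid lifts, and keep it down until the black battery waiting on the ramp has rolled in. Then let the paddle come up slowly under the finger, so that the lid eases shut without slamming, and move away. Work it by the lever only: do not touch the battery or the lid, and leave everything else on the table where it is.

Things in the scene. Friction and masses are not known exactly. Their poses are not given: they have to be found in the camera images.
- box: grey battery return box standing fixed on the table, 150 (x) x 130 (y) x 120 mm (z), open inside, under a hinged lid. Origin: centre of its underside, z up; its front faces its own -x, where a white ramp 70 mm wide (80 mm long, with low cheeks, at most 135 mm high) slopes down into the box. The yellow-ended lever runs along its -y side and sticks out forwards, past the front, beside the ramp. Inner floor 6 mm up.
- paddle (a point): centre of the upper face of the yellow paddle on the lever's free end; paddle 40 (along x of the box) x 38 x 6 mm, face upwards. With the lever at rest this point lies at (-165, -110, 103) mm in the box frame; pressed fully down it lies about 41 mm lower (z about 62 mm). There is free space over and around it: the ramp's cheek is 74 mm away towards the box's +y. The point's axes turn with the lever.
- lever (a joint): angle of the lever, rad: 0 at rest (paddle up), 0.28 at its stop (paddle fully down). It pivots about a level axis along the box's y, at (-20, -92, 78) mm in the box frame, 145 mm behind the paddle's centre; it springs back up by itself. Pressing takes about 2 to 5 N at the paddle.
- lid (a joint): opening angle of the lid, rad: 0 shut, 0.84 fully open. A link makes it 3 times the lever's angle. The lid's weight shuts it: let go, it slams shut in about a third of a second; eased down in one to three seconds it closes gently.
- lid_edge (a point): middle of the front edge of the lid. The lid is a clear plate with blue edges, 150 x 132 mm, and a blue front lip 30 mm deep that blocks the ramp while shut. It is hinged at the box's far (+x) top edge, at (70, 0, 125) mm in the box frame; this point lies 152 mm from the hinge, at (-82, 0, 125) mm with the lid shut, and rises to about 238 mm.
- cell: black C-size battery with a copper band, 26 mm across, 50 mm long, lying across the white ramp against the lid's front lip. Origin at its centre; its length is along its own y. It rolls into the box by itself within about a second of the lid opening.
- spare_cell: green C-size battery, 26 mm across, 50 mm tall, standing upright; origin at its underside
- adapter: small white plug adapter, 42 x 24 x 22 mm; origin at its underside
- mouse: black wireless mouse, 100 x 58 x 30 mm; origin at its underside
- mug: blue mug, 80 mm across, 92 mm tall; origin at its underside
- screwdriver: screwdriver lying on the table, about 200 mm long; origin at its underside
- notes: yellow block of notes, 76 x 76 x 30 mm; origin at its underside
- tape: white ring of tape lying flat, 76 mm across, 19 mm high; origin at its underside

How it is judged:
By the outcome, as a careful person would: the job done as asked, in the order asked, and still so for the second after the job is handed in, with the robot touching nothing.
It also fails if it takes over 42 s, if anything falls off the work surface, if the arm or the gripper's body presses on something with over 40 N, if the wrist force passes 120 N, or if a joint passes its speed limit or range.

### The arm

A 6-joint arm with a two-finger parallel gripper is mounted at the origin on the work surface. World frame = base frame: x ahead of the robot, y to its left, z up, the work surface at z = 0. Lengths are in m, angles in rad, forces in N, time in s.
With the tool pointing down it reaches from about 0.4 to 0.825 m from the base axis. Payload 7 kg.
Tool frame: the origin (TCP) lies midway between the tips of the shut fingers; the grasp point (between the pads) lies 19 mm behind it; y points along the fingers, x is the direction in which the jaws open and shut, and the axes are right-handed (so a half turn about y gives the same grasp; the last joint's range is limited). The gripper opens to 88 mm and grips with 3 to 60 N. Pads are 19 mm wide; open, the fingers measure 130 mm over their backs; the gripper's body (78 mm by 193 mm) begins 47 mm behind the grasp point.
Start: joints at [1.509, 0.359, 0.012, 0, -1.224, -0.288], TCP at [0.231, 0.634, 0.227] pointing down, gripper open.
Joint ranges: [-3.07, 3.07], [-1.43, 2.12], [-1.02, 1.25], [-3.03, 1.67], [-3.05, -0], [-3.03, 3.03]. Speed limits (rad/s): [2.39, 2.39, 3.01, 3.14, 3.14, 3.14].

### API

Orientations are given as a unit quaternion [x, y, z, w].
In Python, from rig import * gives the robot as it stands. The module is installed in compiled form; this text tells all that it offers.
- The arm moves only by the tool servo_tool, never from a script. Its argument "deltas" is a list of rows, each a list of 7 numbers: the opening, from -1 (shut) to 1 (fully open), then the shift along the tool's x, y, z in m, then the turn, a rotation vector about the tool's x, y, z in degrees. In form: [[claw, dx, dy, dz, rx, ry, rz], ...]. A call has 1 to 5 rows; each row shifts and turns the commanded pose from where the row before left it, along the tool's axes as they then stand; what a row does not reach is not made up. A row lasts 1/10 s, in which the tool goes at most 50 mm and 8.59 degrees, less where a joint would pass 70% of its speed; a pose out of reach is approached as far as the arm can. A call with a gripper value outside its range is refused whole. The fingers move at their own pace and stop on an object; "newtons" is the grip in N (left out, the last holds). Time passes only in rows, so rows that do not move let the fingers close. It gives the time, the measured TCP pose, the force and the opening at its end, in the units of the state.
- get_state(): the state, without advancing time (a new reading comes with each control period).
- read_camera(name): name is "scene" or "top" or "wrist"; returns a dict with "img" (420x560x3 uint8, blue, green, red), "range_z" (420x560 float32, m along the optical axis (not along the pixel's ray), 0 where there is no reading), "mtx" (3x3 intrinsics, pixels), "dist_coeffs" ([k1, k2, p1, p2, k3] as OpenCV has them; the pictures are not rectified), "rvec" (rotation vector, rad) and "tvec" (3), from world to camera coordinates, as OpenCV has them. Camera axes: x right, y down, z forward; pixel columns grow to the right and rows downward; lengths in m; the calibration is good to about 2 mm. A picture is of the moment at which its call begins.
- finish_job(): hands the job in, once; it reports no verdict.
The state is a dict: "time_s": time; "q": joint angles; "qd": joint speeds; "tau": joint torques, N m; "position": TCP position; "orientation": TCP orientation; "force": force on the tool from outside, world axes, zero at the start; "wrist_torque": the same for the moment, N m; "grip_width": finger opening in m.
Only numpy, scipy, OpenCV 4.12 (cv2) and the standard library are available. Lean on these libraries where they do the work, as an engineer would, in place of code of your own. Each camera call takes 0.05 s, during which the arm holds its last target.

## Working session

There is one attempt and no reset: what is moved stays moved. The work goes in short steps, Python scripts to look and compute and a tool call to move; the robot and the scene stay as the last step left them, time stands still between calls to the robot, and variables do not carry over. Pictures are saved under pics/ and viewed, and the job is handed in when it is done.

Besides the shell and the picture viewer there is one more tool, called after ">>>" as name(argument=value, ...) on one line, values as JSON. servo_tool: Moves the arm, as the interface text tells. Its arguments: {"type":"object","properties":{"deltas":{"type":"array"},"newtons":{"type":"number"}},"required":["deltas"]}

```bash
mkdir -p pics
python3 - <<'E'
from rig import *
import cv2,numpy as np
s=get_state();print({k:np.round(v,3).tolist() for k,v in s.items()})
for n in("scene","top"):
    c=read_camera(n);cv2.imwrite(f"pics/{n}0.png",c["img"]);np.savez(f"{n}0.npz",**c)
    R=cv2.Rodrigues(np.array(c["rvec"],float))[0];print(n,-R.T@np.array(c["tvec"]).ravel())
E
```

```text
{'time_s': 0.0, 'q': [1.509, 0.359, 0.011, -0.0, -1.224, -0.288], 'qd': [0.001, 0.002, 0.0, -0.001, -0.0, 0.0], 'tau': [0.002, -58.273, 29.305, 6.997, 0.007, -0.0], 'position': [0.231, 0.634, 0.226], 'orientation': [0.406, -0.579, 0.58, -0.405], 'force': [0.542, 0.762, -0.09], 'wrist_torque': [-0.019, 0.004, -0.007], 'grip_width': 0.087}
scene [ 1.55959155 -0.21520555  0.74521349]
top [0.46864679 0.02184541 1.25194143]
```

View pics/scene0.png

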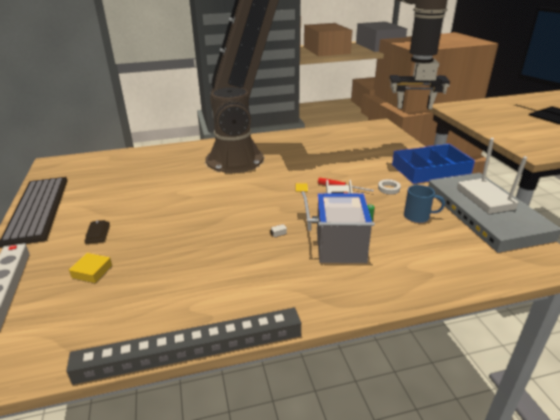

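View pics/top0.png

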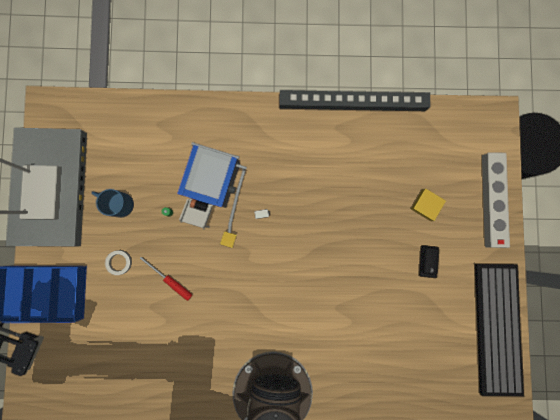

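The top view shows the box at about (210,175), the yellow paddle at (229,240), the black cell on the ramp at (200,206), and the screwdriver at (165,278), clear of the paddle. The scene view shows the paddle at (302,188). Next I'll measure the paddle and the box yaw.

```bash
cat > h.py <<'E'
import cv2,numpy as np
def ray(c,uv,z):
    R=cv2.Rodrigues(np.array(c["rvec"],float))[0];t=np.array(c["tvec"],float).ravel()
    p=cv2.undistortPoints(np.array(uv,float).reshape(-1,1,2),c["mtx"],c["dist_coeffs"]).reshape(-1,2)
    d=np.c_[p,np.ones(len(p))]@R;o=-R.T@t
    return o+d*((z-o[2])/d[:,2])[:,None]
def dep(c,uv,zs):
    R=cv2.Rodrigues(np.array(c["rvec"],float))[0];t=np.array(c["tvec"],float).ravel()
    p=cv2.undistortPoints(np.array(uv,float).reshape(-1,1,2),c["mtx"],c["dist_coeffs"]).reshape(-1,2)
    return (np.c_[p,np.ones(len(p))]*np.array(zs)[:,None]-t)@R
def mask(c,lo,hi,box):
    m=cv2.inRange(cv2.cvtColor(c["img"],cv2.COLOR_BGR2HSV),lo,hi);k=np.zeros_like(m);x0,y0,x1,y1=box;k[y0:y1,x0:x1]=m[y0:y1,x0:x1];return k
E
python3 - <<'E'
from h import *
T=dict(np.load("top0.npz"));S=dict(np.load("scene0.npz"))
for n,c,b in(("top",T,(215,228,242,252)),("scene",S,(292,180,312,196))):
    m=mask(c,(20,150,120),(32,255,255),b);ys,xs=np.nonzero(m)
    zz=c["range_z"][ys,xs];P=dep(c,np.c_[xs,ys],zz)
    print(n,len(xs),xs.mean(),ys.mean(),"ray@.103",ray(c,[[xs.mean(),ys.mean()]],.103).round(4),"depth med",np.median(P[zz>0],0).round(4), "z pct",np.percentile(P[:,2],[10,50,90]).round(3))
    print(cv2.minAreaRect(np.c_[xs,ys].astype(np.float32)))
    pr=ray(c,np.c_[xs,ys],.103)[:,:2].astype(np.float32); r=cv2.minAreaRect(pr*1000);print(r)
m=mask(T,(105,150,60),(130,255,255),(170,130,250,220));
cn=max(cv2.findContours(m,0,2)[0],key=cv2.contourArea)
h=cv2.convexHull(cn).reshape(-1,2)
r=cv2.minAreaRect((ray(T,h,.125)[:,:2]*1000).astype(np.float32));print("lid",r)
corn=cv2.boxPoints(r);print(corn)
yaw=None
E
```

```text
top 173 227.89595375722544 239.19653179190752 ray@.103 [[0.4655 0.1337 0.103 ]] depth med [0.4659 0.1336 0.1024] z pct [0.099 0.102 0.106]
((227.95001220703125, 239.15000915527344), (12.649109840393066, 13.597792625427246), 18.434947967529297)
((465.64447021484375, 133.64181518554688), (36.73735427856445, 39.179222106933594), 72.22026824951172)
scene 110 301.0 186.8909090909091 ray@.103 [[0.4678 0.136  0.103 ]] depth med [0.4665 0.1391 0.1025] z pct [0.088 0.102 0.106]
((301.0, 187.0), (8.0, 12.0), 90.0)
((468.085693359375, 136.07032775878906), (37.2740364074707, 50.594154357910156), 73.35643005371094)
lid ((646.34326171875, 194.91403198242188), (130.74256896972656, 149.952392578125), 73.87616729736328)
[[556.1618  152.93617]
 [700.21564 111.29225]
 [736.5247  236.89189]
 [592.4709  278.53583]]
```

```bash
cat > nav.py <<'E'
from rig import *
import numpy as np,sys
from scipy.spatial.transform import Rotation as Ro
yaw=np.radians(-16.1);Rb=np.array([[np.cos(yaw),-np.sin(yaw)],[np.sin(yaw),np.cos(yaw)]]);bc=np.array([.6525,.1935])
PAD=np.array([.466,.134])
def nav(target):
    s=get_state();R=Ro.from_quat(s["orientation"]).as_matrix();p=np.array(s["position"])
    print("t",round(s["time_s"],2),"pos",p.round(4),"F",np.round(s["force"],2),"w",round(s["grip_width"],4))
    print("tool axes in world (cols x,y,z)\n",R.round(3))
    a=np.degrees(np.arctan2(R[1,0],R[0,0]));print("tool x heading",a.round(1))
    print("delta tool",(R.T@(np.array(target)-p)).round(4))
    print("tip in box",(Rb.T@(p[:2]-bc)).round(4))
E
python3 - <<'E'
from nav import *
nav([.466,.134,.18])
E
```

```text
t 0.1 pos [0.2312 0.6337 0.2257] F [ 0.56 -0.11 -0.27] w 0.0874
tool axes in world (cols x,y,z)
 [[-0.343 -0.     0.939]
 [-0.939 -0.001 -0.343]
 [ 0.001 -1.     0.   ]]
tool x heading -110.0
delta tool [0.3889 0.0463 0.3918]
tip in box [-0.5268  0.3061]
```

>>> servo_tool(deltas=[[-1,0.015,0,0.015,0,0,0],[-1,0.026,0,0.026,0,0,0],[-1,0.026,0,0.026,0,0,0],[-1,0.026,0,0.026,0,0,0],[-1,0.026,0,0.026,0,0,0]], newtons=10)

```text
time_s: 0.6
position: [0.3026, 0.4799, 0.2261]
orientation: [0.406, -0.579, 0.579, -0.405]
force: [1.4, -0.2, 0.7]
grip_width: 0.0532
```

>>> servo_tool(deltas=[[-1,0.026,0,0.026,0,0,0],[-1,0.026,0,0.026,0,0,0],[-1,0.026,0,0.026,0,0,0],[-1,0.026,0,0.026,0,0,0],[-1,0.026,0,0.026,0,0,0]])

```text
time_s: 1.1
position: [0.3801, 0.3133, 0.2264]
orientation: [-0.406, 0.579, -0.579, 0.405]
force: [0.5, 0.5, -0.6]
grip_width: 0.0131
```

>>> servo_tool(deltas=[[-1,0.026,0,0.026,0,0,0],[-1,0.026,0,0.026,0,0,0],[-1,0.026,0,0.026,0,0,0],[-1,0.026,0,0.026,0,0,0],[-1,0.016,0,0.016,0,0,0]])

```text
time_s: 1.6
position: [0.4518, 0.1589, 0.2264]
orientation: [0.405, -0.58, 0.58, -0.405]
force: [0.2, 0.2, -0.2]
grip_width: 0.0002
```

>>> servo_tool(deltas=[[-1,0,0,0,0,-4,0],[-1,0,0,0,0,-8,0],[-1,0,0,0,0,-8,0],[-1,0,0,0,0,-8,0],[-1,0,0,0,0,-8,0]])

```text
time_s: 2.1
position: [0.4513, 0.1608, 0.2263]
orientation: [0.566, -0.424, 0.424, -0.566]
force: [0.0, -0.0, 0.4]
grip_width: 0.0
```

>>> servo_tool(deltas=[[-1,0,0,0,0,-8,0],[-1,0,0,0,0,-5,0],[-1,0,0,0,0,0,0]])

```text
time_s: 2.4
position: [0.4513, 0.1608, 0.2263]
orientation: [0.61, -0.359, 0.359, -0.609]
force: [-0.5, -0.2, -0.5]
grip_width: 0.0006
```

Run:
```python
from nav import *
nav([.464,.1325,.13])
print(np.round(get_state()["q"],2))
import cv2
for n in("scene","top"):
    c=read_camera(n);cv2.imwrite(f"pics/{n}1.png",c["img"])
```

```text
t 2.4 pos [0.4513 0.1608 0.2263] F [-0.5  -0.2  -0.53] w 0.0006
tool axes in world (cols x,y,z)
 [[ 0.485 -0.001  0.874]
 [-0.874 -0.     0.485]
 [ 0.    -1.    -0.001]]
tool x heading -61.0
delta tool [ 0.0309  0.0963 -0.0026]
tip in box [-0.1842 -0.0872]
[ 0.75  0.03 -0.4  -0.   -1.14  1.32]
```

>>> servo_tool(deltas=[[-1,0.011,0.02,-0.001,0,0,0],[-1,0.01,0.025,-0.001,0,0,0],[-1,0.01,0.025,0,0,0,0],[-1,0,0.026,0,0,0,0],[-1,0,0,0,0,0,0]])

```text
time_s: 3.0
position: [0.4628, 0.1313, 0.1276]
orientation: [0.61, -0.361, 0.359, -0.607]
force: [0.3, -0.4, -0.0]
grip_width: 0.0001
```

Run:
```python
from nav import *
nav([.464,.1325,.10])
import cv2
for n in("scene","top"):
    c=read_camera(n);cv2.imwrite(f"pics/{n}2.png",cv2.resize(c["img"][130:290,160:360],None,fx=3,fy=3))
```

```text
t 3.0 pos [0.4628 0.1313 0.1276] F [ 0.29 -0.37 -0.05] w 0.0001
tool axes in world (cols x,y,z)
 [[ 0.481 -0.005  0.877]
 [-0.877 -0.003  0.481]
 [ 0.    -1.    -0.006]]
tool x heading -61.2
delta tool [-0.0005  0.0275  0.0018]
tip in box [-0.165  -0.1124]
```

View pics/scene2.png

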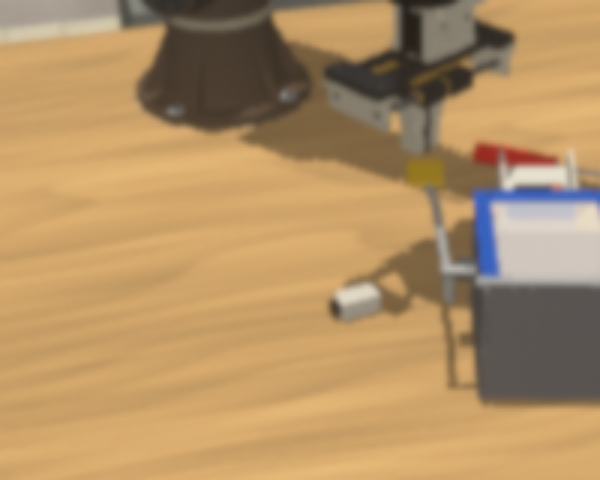

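View pics/top2.png

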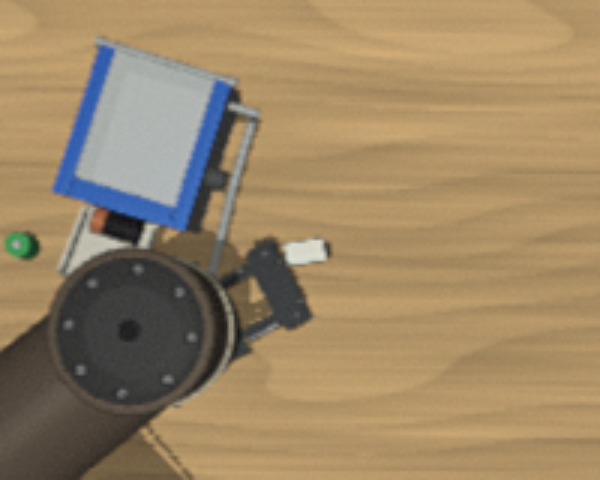

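The finger is over the paddle: the scene view has the tip at (420,150), directly above the yellow patch. The body is clear of the lid and ramp.

>>> servo_tool(deltas=[[-1,0,0.008,0.001,0,0,0],[-1,0,0.008,0.001,0,0,0],[-1,0,0.006,0,0,0,0],[-1,0,0.004,0,0,0,0],[-1,0,0.004,0,0,0,0]])

```text
time_s: 3.6
position: [0.4664, 0.1339, 0.1004]
orientation: [0.609, -0.359, 0.359, -0.609]
force: [-1.9, 0.0, 3.4]
grip_width: 0.0005
```

>>> servo_tool(deltas=[[-1,0,0.004,0,0,0,0],[-1,0,0.004,0,0,0,0],[-1,0,0.004,0,0,0,0],[-1,0,0.004,0,0,0,0],[-1,0,0.004,0,0,0,0]])

```text
time_s: 4.1
position: [0.4665, 0.1339, 0.0802]
orientation: [0.609, -0.359, 0.359, -0.609]
force: [-3.6, 1.3, 3.9]
grip_width: 0.0005
```

Run:
```python
from nav import *
nav([.464,.1325,.062])
import cv2
for n in("scene",):
    c=read_camera(n);cv2.imwrite(f"pics/{n}3.png",cv2.resize(c["img"][130:290,220:420],None,fx=3,fy=3))
```

```text
t 4.1 pos [0.4665 0.1339 0.0802] F [-3.57  1.3   3.92] w 0.0005
tool axes in world (cols x,y,z)
 [[ 0.484 -0.     0.875]
 [-0.875  0.     0.484]
 [-0.    -1.    -0.   ]]
tool x heading -61.0
delta tool [ 0.      0.0182 -0.0028]
tip in box [-0.1622 -0.1089]
```

View pics/scene3.png

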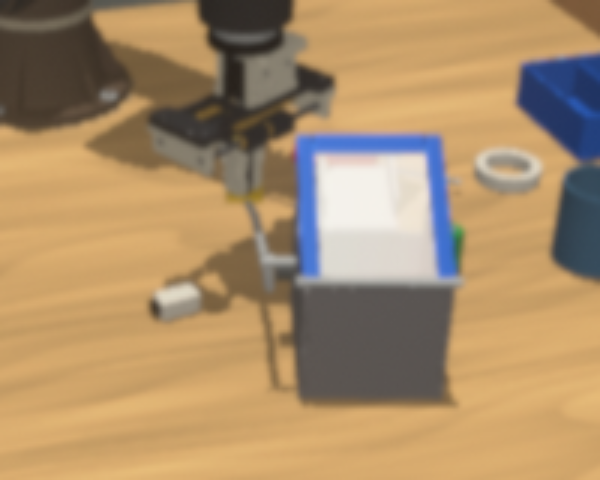

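The lid is half open, its blue frame rising to about (300–440, 140), and the finger is on the paddle at (245,192). I'll keep pressing.

>>> servo_tool(deltas=[[-1,0,0.004,0,0,0,0],[-1,0,0.004,0,0,0,0],[-1,0,0.004,0,0,0,0],[-1,0,0.003,0,0,0,0],[-1,0,0.002,0,0,0,0]])

```text
time_s: 4.65
position: [0.4671, 0.1339, 0.0636]
orientation: [-0.609, 0.359, -0.359, 0.609]
force: [-0.7, -2.9, 14.7]
grip_width: 0.0005
```

>>> servo_tool(deltas=[[-1,0,0.001,0,0,0,0],[-1,0,0.001,0,0,0,0]])

```text
time_s: 4.85
position: [0.4673, 0.1339, 0.0632]
orientation: [-0.609, 0.358, -0.359, 0.61]
force: [-9.1, -2.6, 30.8]
grip_width: 0.0009
```

The stop is reached, with the force jumping to 30 N. I'll ease off 1 mm and hold for the battery.

>>> servo_tool(deltas=[[-1,0,-0.001,0,0,0,0],[-1,0,0,0,0,0,0],[-1,0,0,0,0,0,0],[-1,0,0,0,0,0,0],[-1,0,0,0,0,0,0]])

```text
time_s: 5.35
position: [0.4672, 0.1339, 0.0636]
orientation: [-0.609, 0.359, -0.359, 0.61]
force: [-1.2, -2.0, 13.4]
grip_width: 0.0002
```

>>> servo_tool(deltas=[[-1,0,0,0,0,0,0],[-1,0,0,0,0,0,0],[-1,0,0,0,0,0,0],[-1,0,0,0,0,0,0],[-1,0,0,0,0,0,0]])

```text
time_s: 5.85
position: [0.4672, 0.1339, 0.0636]
orientation: [-0.609, 0.359, -0.359, 0.61]
force: [-3.5, -2.3, 14.2]
grip_width: 0.0004
```

Run:
```python
from nav import *
nav([.464,.1325,.062])
import cv2
o=[]
for n,(x,y) in(("scene",(240,130)),("top",(150,120))):
    c=read_camera(n);np.savez(n+"4.npz",**c);o.append(cv2.resize(c["img"][y:y+140,x:x+130],None,fx=3,fy=3))
cv2.imwrite("pics/both4.png",np.hstack(o))
```

```text
t 5.85 pos [0.4672 0.1339 0.0636] F [-3.53 -2.3  14.19] w 0.0004
tool axes in world (cols x,y,z)
 [[ 0.485  0.001  0.875]
 [-0.875  0.     0.485]
 [ 0.001 -1.     0.001]]
tool x heading -61.0
delta tool [-0.0003  0.0016 -0.0035]
tip in box [-0.1615 -0.1086]
```

View pics/both4.png

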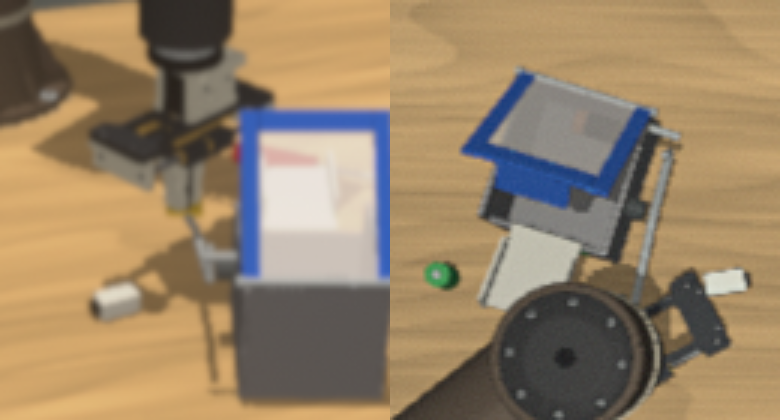

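The top view shows the lid fully open and an empty ramp at (530,265). The copper band shows inside the box at about (595,122), through the lid. I'll hold a bit longer and confirm the battery is still.

>>> servo_tool(deltas=[[-1,0,0,0,0,0,0],[-1,0,0,0,0,0,0],[-1,0,0,0,0,0,0],[-1,0,0,0,0,0,0],[-1,0,0,0,0,0,0]])

```text
time_s: 6.45
position: [0.4672, 0.1339, 0.0636]
orientation: [-0.609, 0.359, -0.359, 0.61]
force: [-1.5, -2.7, 13.2]
grip_width: 0.0005
```

Run:
```python
from rig import *
import cv2,numpy as np
c=read_camera("top");a=np.load("top4.npz")["img"];b=c["img"]
print("mean/max diff in box",cv2.absdiff(a,b)[140:210,170:250].mean(),cv2.absdiff(a,b)[140:210,170:250].max())
cv2.imwrite("pics/top5.png",cv2.resize(b[135:225,165:255],None,fx=6,fy=6,interpolation=2))
```

```text
mean/max diff in box 1.7363095238095239 15
```

View pics/top5.png

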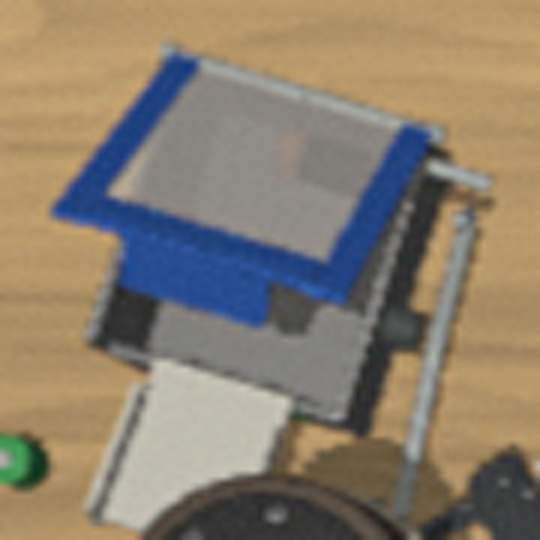

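The cell lies still inside the box, with its copper band at (288,152) and its dark body at (335,165). The ramp is empty. Now I'll ease the paddle up.

>>> servo_tool(deltas=[[-1,0,-0.001,0,0,0,0],[-1,0,-0.0015,0,0,0,0],[-1,0,-0.0015,0,0,0,0],[-1,0,-0.0015,0,0,0,0],[-1,0,-0.0015,0,0,0,0]])

```text
time_s: 7.0
position: [0.4666, 0.134, 0.0696]
orientation: [-0.609, 0.359, -0.359, 0.609]
force: [0.5, -0.1, 2.6]
grip_width: 0.0003
```

>>> servo_tool(deltas=[[-1,0,-0.0018,0,0,0,0],[-1,0,-0.0018,0,0,0,0],[-1,0,-0.0018,0,0,0,0],[-1,0,-0.0018,0,0,0,0],[-1,0,-0.0018,0,0,0,0]])

```text
time_s: 7.5
position: [0.4664, 0.134, 0.0787]
orientation: [-0.609, 0.359, -0.359, 0.609]
force: [-0.6, 2.2, 2.5]
grip_width: 0.0003
```

>>> servo_tool(deltas=[[-1,0,-0.0018,0,0,0,0],[-1,0,-0.0018,0,0,0,0],[-1,0,-0.0018,0,0,0,0],[-1,0,-0.0018,0,0,0,0],[-1,0,-0.0018,0,0,0,0]])

```text
time_s: 8.0
position: [0.4667, 0.1339, 0.0878]
orientation: [-0.609, 0.359, -0.359, 0.609]
force: [-0.1, 1.0, 2.2]
grip_width: 0.0008
```

>>> servo_tool(deltas=[[-1,0,-0.0016,0,0,0,0],[-1,0,-0.0016,0,0,0,0],[-1,0,-0.0016,0,0,0,0],[-1,0,-0.0016,0,0,0,0],[-1,0,-0.0016,0,0,0,0]])

```text
time_s: 8.5
position: [0.4666, 0.1338, 0.0957]
orientation: [0.609, -0.359, 0.359, -0.609]
force: [1.9, -1.0, 2.5]
grip_width: 0.0004
```

>>> servo_tool(deltas=[[-1,0,-0.0014,0,0,0,0],[-1,0,-0.0013,0,0,0,0],[-1,0,-0.0012,0,0,0,0],[-1,0,-0.0012,0,0,0,0],[-1,0,-0.0012,0,0,0,0]])

```text
time_s: 9.0
position: [0.4665, 0.1338, 0.1019]
orientation: [0.609, -0.359, 0.359, -0.609]
force: [1.6, -0.8, 2.2]
grip_width: 0.0006
```

>>> servo_tool(deltas=[[-1,0,-0.0012,0,0,0,0],[-1,0,-0.0012,0,0,0,0],[-1,0,-0.0012,0,0,0,0],[-1,0,-0.0015,0,0,0,0],[-1,0,-0.002,0,0,0,0]])

```text
time_s: 9.5
position: [0.466, 0.1336, 0.1087]
orientation: [0.609, -0.359, 0.359, -0.609]
force: [0.1, 0.2, -0.5]
grip_width: 0.0004
```

Run:
```python
from nav import *
nav([.464,.1325,.062])
import cv2
o=[]
for n,(x,y) in(("scene",(240,130)),("top",(150,120))):
    c=read_camera(n);o.append(cv2.resize(c["img"][y:y+140,x:x+130],None,fx=3,fy=3))
cv2.imwrite("pics/both6.png",np.hstack(o))
```

```text
t 9.5 pos [0.466  0.1336 0.1087] F [ 0.08  0.2  -0.53] w 0.0004
tool axes in world (cols x,y,z)
 [[ 0.484 -0.001  0.875]
 [-0.875 -0.     0.484]
 [-0.    -1.    -0.001]]
tool x heading -61.0
delta tool [ 0.      0.0467 -0.0023]
tip in box [-0.1625 -0.1092]
```

View pics/both6.png

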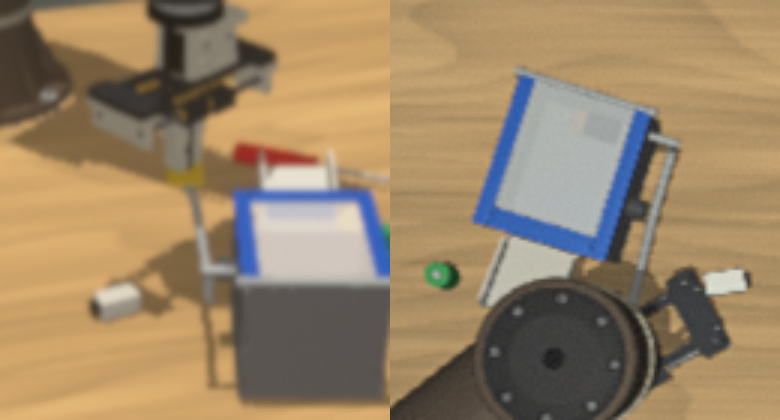

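The lid is shut, the cell is visible inside at (600,125), the force is near zero, and the finger is just off the paddle. I'll retreat upwards.

>>> servo_tool(deltas=[[-1,0,-0.01,0,0,0,0],[-1,0,-0.02,0,0,0,0],[-1,0,-0.03,0,0,0,0],[-1,0,-0.03,0,0,0,0],[-1,0,-0.03,0,0,0,0]])

```text
time_s: 10.1
position: [0.4663, 0.1337, 0.2309]
orientation: [-0.609, 0.359, -0.359, 0.609]
force: [1.4, 0.7, -0.6]
grip_width: 0.0004
```

>>> servo_tool(deltas=[[-1,-0.03,0,0,0,0,0],[-1,-0.03,0,-0.01,0,0,0],[-1,-0.03,0,-0.01,0,0,0],[-1,-0.02,0,0,0,0,0],[-1,0,0,0,0,0,0]])

```text
time_s: 10.6
position: [0.3949, 0.2219, 0.2299]
orientation: [-0.609, 0.358, -0.358, 0.61]
force: [0.2, -0.7, -0.7]
grip_width: 0.0004
```

>>> servo_tool(deltas=[[-1,0,0,0,0,0,0],[-1,0,0,0,0,0,0]])

```text
time_s: 10.8
position: [0.396, 0.2201, 0.2292]
orientation: [-0.609, 0.359, -0.359, 0.609]
force: [0.0, -0.5, -0.4]
grip_width: 0.0007
```

Run:
```python
from nav import *
from h import *
nav([.464,.1325,.062])
a=np.load("scene0.npz")["img"]
c=read_camera("scene");t=read_camera("top")
m=mask(c,(20,150,120),(32,255,255),(292,180,312,196));ys,xs=np.nonzero(m);print("paddle px",xs.mean(),ys.mean(),"was 301.0 186.9")
m=mask(c,(105,150,60),(130,255,255),(310,185,375,225));m0=mask(dict(img=a),(105,150,60),(130,255,255),(310,185,375,225));print("lid blue px",(m>0).sum(),(m0>0).sum())
cv2.imwrite("pics/s7.png",c["img"]);cv2.imwrite("pics/t7.png",t["img"])
```

```text
t 10.8 pos [0.396  0.2201 0.2292] F [ 0.03 -0.52 -0.38] w 0.0007
tool axes in world (cols x,y,z)
 [[ 0.484  0.     0.875]
 [-0.875 -0.     0.484]
 [ 0.    -1.     0.   ]]
tool x heading -61.1
delta tool [0.1095 0.1672 0.0171]
tip in box [-0.2538 -0.0456]
paddle px 300.86607142857144 186.78571428571428 was 301.0 186.9
lid blue px 247 254
```

View pics/s7.png

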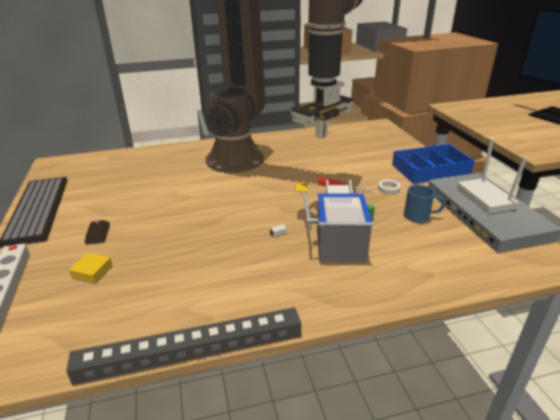

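View pics/t7.png

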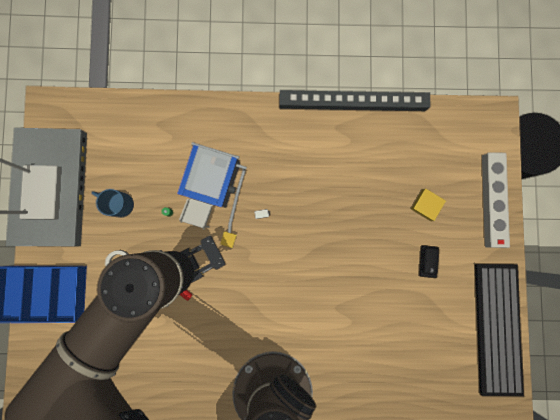

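The final views show the lid shut, the ramp empty at (197,213), the paddle back at rest at (301,187) in the scene view, and the other items where they were. The gripper is well clear.

```bash
python3 -c "
from rig import *
print(finish_job())"
```

```text
the job is handed in; nothing more can be done
None
```

The job is done and handed in at about 11 s; no verdict was reported.

- **Pressing:** I pushed the paddle down with the shut fingertips until it met its stop. The tip reached z of about 63 mm, and the highest force reading was about 31 N at the stop. I eased off 1 mm and held it down for about another 1.6 s.
- **Battery:** The top camera showed the ramp empty and the battery lying still inside the box before I let the paddle rise.
- **Closing:** I let the paddle up under the finger over about 2.8 s, with steady contact of about 2.5 N, then lifted the arm clear.

In the last checks the paddle was back within 0.2 px of its rest position. The lid looked shut, with 247 blue pixels visible against 254 before. The force on the tool was near zero, and the other items appeared unmoved; the tape is partly hidden in the last top view but shows in place in the scene view.

No check failed. One small disagreement: the two cameras placed the paddle about 3 mm apart. I aimed by the top view, which the position worked out from the box matched to within about 3 mm.

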